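Put the drill batteries on charge

TASK

Put the cordless-drill battery packs on charge: slide the charging chest's switch to OFF, lift its lid until it rests on its stop, and stand every battery pack that is on the bench upright in the chest, flat on the floor of a bay of its own. Then shut the lid fully and slide the switch back to ON; the power must never be on while the lid is open, and the other things on the bench stay where they are.

Things in the scene. Friction and masses are not known exactly. Their poses are not given: they have to be found in the camera images.
- chest: charging chest, grey steel, fixed: an open box 170 (x) x 335 (y) x 95 mm high, walls and floor 5 mm thick, with a hinged lid; on its -y end a grey plastic switch block 170 x 75 x 60 mm high. Origin at the centre of the box's underside, on the bench; x points from front (the bar handle's side) to back (the hinge), z up. Black ribs on the inner floor part it into four bays.
- lid (a joint): the lid's hinge angle: 0 shut, 1.8 rad open on its stop, leaning a little back. The lid is an 8 mm sheet of 0.35 kg on a damped hinge; it sinks shut by its own weight from below about 1.5 rad and settles on the stop by its own weight from above about 1.65 rad.
- lid_hinge (a point): point on the lid's hinge line at the middle of the box's back rim, 95.5 mm above the bench, 85 mm behind the chest's origin; the lid turns about the chest's y axis, its front edge rising.
- lid_bar (a point): middle of the lid's bar handle: a round steel bar 12 mm thick, 120 mm long along the chest's y, on a stalk at each end, 42 mm out from the lid's front edge in the plane of the lid, 212 mm from the hinge line (4 mm above it when shut). It can be pinched from above, front and back, at any lid angle, and turns in the fingers as the lid swings.
- switch (a joint): the charger's slide switch: 0 = ON (as it starts), at the back end of its travel, next to a white dot; 0.016 m = OFF, at the front end. A detent in the middle (0.008) holds it at either end; about 5 N along the slide pushes it across, and then it snaps to that end by itself.
- switch_ridge (a point): middle of the top of the slide switch's ridge, on top of the switch block: the ridge is 10 mm thick along the slide (the chest's x), 30 mm long across it, and stands 11 mm above the block's top, which is 60 mm above the bench; the rest of the slide is flush. In the chest's frame it lies at y = -205 mm and x = 8 mm (ON) to -8 mm (OFF).
- bay1 (a point): centre of bay 1's floor inside the chest, 5 mm above the bench (bay 1 is next to the switch block, bay 4 farthest from it; they lie 75 mm apart along the chest's y). The bay is 69 mm wide between ribs 6 mm thick and 11 mm high, and 160 mm long front to back: a pack stands flat in it only with its foot's long side front to back, either way round.
- bay2 (a point): centre of bay 2's floor inside the chest, 5 mm above the bench (bay 1 is next to the switch block, bay 4 farthest from it; they lie 75 mm apart along the chest's y). The bay is 69 mm wide between ribs 6 mm thick and 11 mm high, and 160 mm long front to back: a pack stands flat in it only with its foot's long side front to back, either way round.
- bay3 (a point): centre of bay 3's floor inside the chest, 5 mm above the bench (bay 1 is next to the switch block, bay 4 farthest from it; they lie 75 mm apart along the chest's y). The bay is 69 mm wide between ribs 6 mm thick and 11 mm high, and 160 mm long front to back: a pack stands flat in it only with its foot's long side front to back, either way round.
- bay4 (a point): centre of bay 4's floor inside the chest, 5 mm above the bench (bay 1 is next to the switch block, bay 4 farthest from it; they lie 75 mm apart along the chest's y). The bay is 69 mm wide between ribs 6 mm thick and 11 mm high, and 160 mm long front to back: a pack stands flat in it only with its foot's long side front to back, either way round.
- pack1: cordless-drill battery pack, black, up to four alike (None if absent): foot 90 (x) x 56 (y) x 30 mm high, with a narrower stem 46 (x) x 36 (y) x 50 mm centred on it, 80 mm high in all, about 0.4 kg; origin at the centre of its underside, z up the stem. It starts standing on the bench.
- pack2: cordless-drill battery pack, black, up to four alike (None if absent): foot 90 (x) x 56 (y) x 30 mm high, with a narrower stem 46 (x) x 36 (y) x 50 mm centred on it, 80 mm high in all, about 0.4 kg; origin at the centre of its underside, z up the stem. It starts standing on the bench.
- pack3: cordless-drill battery pack, black, up to four alike (None if absent): foot 90 (x) x 56 (y) x 30 mm high, with a narrower stem 46 (x) x 36 (y) x 50 mm centred on it, 80 mm high in all, about 0.4 kg; origin at the centre of its underside, z up the stem. It starts standing on the bench.
- pack4: cordless-drill battery pack, black, up to four alike (None if absent): foot 90 (x) x 56 (y) x 30 mm high, with a narrower stem 46 (x) x 36 (y) x 50 mm centred on it, 80 mm high in all, about 0.4 kg; origin at the centre of its underside, z up the stem. It starts standing on the bench.
- tape_measure: tape measure, a yellow block 70 x 40 x 46 mm high, a bystander standing among the packs; origin under its centre
- screw_jar: glass jar with a steel cap, 60 mm across, 50 mm high, a bystander among the packs; origin under its centre
- hammer: hammer, 260 mm long, lying beyond the packs, a bystander; origin under its middle
- screwdriver: screwdriver, 200 mm long, lying behind the chest, a bystander; origin under its middle
- pencil_tin: steel tin with pencils, 70 mm across, about 150 mm high, a bystander at the right; origin under its centre
- glue_bottle: white glue bottle, 56 mm across, 150 mm high, a bystander at the left; origin under its centre
Things that resemble listed ones, but are neither listed nor needed, are in the scene too. Leave any orange or yellow look-alike of the pack3 alone.

How it is judged (in metres and radians):
On the way, in this order (a step that is already met when the one before it is completed fails the run):
1. the switch is slid to OFF, lid still shut (value of joint switch above 0.013 m and value of joint lid below 0.1 rad), for 0.2 s.
2. the lid rests open on its stop (value of joint lid above 1.74 rad and velocity of joint lid between -0.1 and 0.1 rad/s), for 0.3 s.
3. every pack stands released and upright on the floor of a bay, the lid still open (x of pack1 in the frame of chest between -0.04 and 0.04 m and y of pack1 in the frame of chest between -0.15 and 0.15 m and z of each of pack1, pack2, pack3, pack4 in the frame of chest below 0.0085 m and angle between each of pack1, pack2, pack3, pack4's own z axis and vertical below 0.08 rad and x of pack2 in the frame of chest between -0.04 and 0.04 m and y of pack2 in the frame of chest between -0.15 and 0.15 m and x of pack3 in the frame of chest between -0.04 and 0.04 m and y of pack3 in the frame of chest between -0.15 and 0.15 m and x of pack4 in the frame of chest between -0.04 and 0.04 m and y of pack4 in the frame of chest between -0.15 and 0.15 m and linear speed of each of pack1, pack2, pack3, pack4 below 0.02 m/s and value of joint lid above 1.5 rad and contact force between the fingers and anything else below 0.5 N), for 0.2 s.
4. the lid is shut, the switch still OFF (value of joint lid below 0.03 rad and value of joint switch above 0.013 m), for 0.2 s.
5. the switch is slid to ON (value of joint switch below 0.003 m), for 0.2 s.
At the end, for the whole second after the job is handed in: Every battery pack present stands on the floor of a bay of the chest (within 4 cm of the bay's middle front to back, underside within 3.5 mm of the floor, upright to 0.08 rad) and at rest, the lid is shut (under 0.03 rad) and the switch is at ON (under 3 mm) (x of pack1 in the frame of chest between -0.04 and 0.04 m and y of pack1 in the frame of chest between -0.15 and 0.15 m and z of each of pack1, pack2, pack3, pack4 in the frame of chest below 0.0085 m and angle between each of pack1, pack2, pack3, pack4's own z axis and vertical below 0.08 rad and x of pack2 in the frame of chest between -0.04 and 0.04 m and y of pack2 in the frame of chest between -0.15 and 0.15 m and x of pack3 in the frame of chest between -0.04 and 0.04 m and y of pack3 in the frame of chest between -0.15 and 0.15 m and x of pack4 in the frame of chest between -0.04 and 0.04 m and y of pack4 in the frame of chest between -0.15 and 0.15 m and linear speed of each of pack1, pack2, pack3, pack4 below 0.02 m/s and value of joint lid below 0.03 rad and value of joint switch below 0.003 m); the robot touches nothing.
It fails at once if the power is on while the lid is open (value of joint switch below 0.008 m and value of joint lid above 0.15 rad).
It fails at once if a bystander is moved more than 6 cm or knocked over (distance of any of tape_measure, screw_jar, hammer, screwdriver, pencil_tin, glue_bottle from where it was at the start of the episode above 0.06 m or angle between any of tape_measure, screw_jar, hammer, screwdriver, pencil_tin, glue_bottle's own z axis and vertical above 0.6 rad).
Of pack1, pack2, pack3, pack4 only 2 to 4 are there at a start; the rules pass over those that are not, and their reading is None.
At some moment in a run one of pack1, pack2, pack3, pack4 may be knocked a few centimetres aside while the robot is not near it.
Once in a run the grip may slacken for a moment while it holds something.
It also fails if it takes over 210 s, if anything falls off the work surface, if the arm or the gripper's body presses on something with over 40 N, if the wrist force passes 120 N, or if a joint passes its speed limit or range.

ROBOT

A 6-joint arm with a two-finger parallel gripper is mounted at the origin on the work surface. World frame = base frame: x ahead of the robot, y to its left, z up, the work surface at z = 0. Lengths are in m, angles in degrees, forces in N, time in s.
With the tool pointing down it reaches from about 0.35 to 0.875 m from the base axis. Payload 4.2 kg.
Tool frame: the origin (TCP) lies midway between the tips of the shut fingers; the grasp point (between the pads) lies 19 mm behind it; y points along the fingers, z is the direction in which the jaws open and shut, and the axes are right-handed (so a half turn about y gives the same grasp; the last joint's range is limited). The gripper opens to 87 mm and grips with 3 to 60 N. Pads are 19 mm wide; open, the fingers measure 117 mm over their backs; the gripper's body (75 mm by 190 mm) begins 51 mm behind the grasp point.
Start: joints at [-60.012, 22.042, 0.453, 0, -68.411, -14.817], TCP at [0.164, -0.603, 0.223] pointing down, gripper open.
Joint ranges: [-179.83, 179.83], [-69.29, 118.12], [-61.27, 80.66], [-181.25, 117.63], [-171.15, -9.14], [-177.46, 177.46]. Speed limits (degrees/s): [159.86, 159.86, 180, 180, 180, 180].

INTERFACE

Orientations are given as [roll, pitch, yaw] about the fixed x, y, z axes, in that order (R = Rz(yaw) Ry(pitch) Rx(roll)).
In Python, from workcell import env gives the robot as it stands. The module is installed in compiled form; this text tells all that it offers. Calls block until the motion is done:
- env.goto(position, orientation): joint-space move of the TCP to a pose.
- env.move_straight(position, rotation=None, rate=0.15, force_limit=None): straight line of the TCP; rotation=None keeps the orientation; rate is the mean speed in m/s. With force_limit (N) it stops when the force on the tool has changed by that much, and returns True; else False.
- env.set_joints(angles): joint-space move.
- env.gripper_to(opening, grasp_force=None): opening from 0.0 (shut) to 1.0 (fully open); grasp_force is the grip in N (None keeps the last); returns when the fingers have stopped.
- env.dwell(seconds).
- env.inverse_kinematics(position, orientation): joint angles nearest the present ones, or None.
- env.read_state(): the state.
- env.grab_frame(name): name is "scene" or "top"; returns a dict with "image" (480x640x3 uint8, blue, green, red), "fx", "fy", "cx", "cy" (pixels), "position" and "orientation" of the camera in the world. Camera axes: x right, y up, looking along -z (the intrinsics and any distortion apply to the point x, -y, -z); pixel columns grow to the right and rows downward; lengths in m; the calibration is good to about 2 mm. A picture is of the moment at which its call begins. There is no depth.
A pose or a line that the arm cannot do raises env.Unreachable and nothing moves.
- env.close_job(): hands the job in, once; it reports no verdict.
Trained networks look in a picture, given as the dict that the camera call returned (one of the last four; its "shot" number tells which), for a name from the list of things; names that differ only in an ending like _2 or _b are one class to them, and where a whole thing is asked for, a point or a joint stands for the part that bears it (a point fixed in the world has none). Each returns a list of dicts, best first, with "score" (0 to 1); they miss things now and then, are a little off and sometimes report something else, mostly with a low value. They report only what shows in the picture. A call takes as long as a camera call. They do not tell look-alikes from the thing itself.
- env.search_frame(picture, thing): "xyz" ([x, y, z] in m, in world coordinates, good to about 4 mm: the middle of the surface that is visible of it).
- env.trace(picture, thing): "mask" (480x640 bool, what is visible of it).
The state is a dict: "clock": time; "joint_positions": joint angles; "qvel": joint speeds; "joint_torque": joint torques, N m; "position": TCP position; "tool_rot": TCP orientation; "force": force on the tool from outside, world axes, zero at the start; "wrist_torque": the same for the moment, N m; "opening": opening from 0.0 (shut) to 1.0 (fully open).
Only numpy, scipy, OpenCV 4.12 (cv2) and the standard library are available. Lean on these libraries where they do the work, as an engineer would, in place of code of your own. Each camera call takes 0.05 s, during which the arm holds its last target. There are 200 camera calls.

## Working session

There is one attempt and no reset: what is moved stays moved. The work goes in short steps, each a Python script; the robot and the scene stay as the last script left them, time stands still between calls to the robot, and variables do not carry over. Pictures are saved under pics/ and viewed, about 12 in all and at most 16, crops included, and the job is handed in when it is done.

```bash
mkdir -p pics; cat > h.py <<'E'
import numpy as np, cv2
from workcell import env
from scipy.spatial.transform import Rotation as R
def snap(name,fn=None):
    f=env.grab_frame(name)
    if fn: cv2.imwrite('pics/'+fn,f['image'])
    return f
def campose(f):
    o=np.array(f['orientation'],float)
    M=R.from_euler('xyz',o,degrees=True).as_matrix() if o.size==3 else o
    return M,np.array(f['position'],float)
def proj(f,P):
    M,p=campose(f); c=(np.atleast_2d(P)-p)@M
    return np.c_[f['fx']*c[:,0]/-c[:,2]+f['cx'], f['fy']*-c[:,1]/-c[:,2]+f['cy']]
def back(f,uv,z):
    M,p=campose(f); uv=np.atleast_2d(uv).astype(float)
    d=np.c_[(uv[:,0]-f['cx'])/f['fx'],-(uv[:,1]-f['cy'])/f['fy'],-np.ones(len(uv))]@M.T
    return p+d*((z-p[2])/d[:,2])[:,None]
E
python3 - <<'E'
from h import *
fs=[snap('scene','s0.png'),snap('top','t0.png')]
for f in fs:
    print({k:v for k,v in f.items() if k!='image'})
    for n in ['chest','lid_bar','switch_ridge','lid_hinge','pack1','tape_measure','screw_jar','hammer','screwdriver','pencil_tin','glue_bottle']:
        try: print(n,[(np.round(d['xyz'],3).tolist(),round(d['score'],2),proj(f,d['xyz'])[0].round().tolist()) for d in env.search_frame(f,n)])
        except Exception as e: print(n,repr(e))
print(env.read_state())
E
```

```text
{'fx': 487.49753164730885, 'fy': 487.49753164730885, 'cx': 321.08893219994997, 'cy': 237.63011628947743, 'position': array([ 1.21163737, -0.70999684,  0.91444354]), 'orientation': array([50.33171937, -1.14197045, 42.70313197]), 'shot': 1}
chest [([0.565, 0.144, 0.103], 0.87, [353.0, 218.0]), ([0.48, 0.539, 0.081], 0.27, [409.0, 161.0])]
lid_bar [([0.536, 0.218, 0.1], 0.89, [362.0, 203.0]), ([0.724, -0.298, 0.024], 0.26, [277.0, 367.0])]
switch_ridge [([0.584, 0.036, 0.064], 0.58, [332.0, 250.0]), ([0.568, 0.141, 0.1], 0.24, [353.0, 220.0])]
lid_hinge [([0.535, 0.212, 0.105], 0.69, [360.0, 202.0])]
pack1 [([0.739, -0.1, 0.029], 0.89, [341.0, 318.0]), ([0.6, -0.118, 0.029], 0.82, [295.0, 293.0]), ([0.454, -0.182, 0.033], 0.76, [237.0, 276.0]), ([0.594, -0.422, 0.032], 0.75, [192.0, 365.0]), ([0.45, -0.41, 0.032], 0.68, [159.0, 326.0])]
tape_measure [([0.439, -0.294, 0.047], 0.96, [197.0, 293.0])]
screw_jar [([0.588, -0.279, 0.041], 0.65, [242.0, 323.0])]
hammer [([0.726, -0.293, 0.026], 0.81, [279.0, 365.0]), ([0.536, 0.215, 0.1], 0.52, [361.0, 204.0]), ([0.423, -0.546, 0.073], 0.44, [
[... 1597 characters left out ...]
 0.096], 0.76, [158.0, 286.0])]
{'clock': 1.2, 'joint_positions': array([-6.00110976e+01,  2.20420741e+01,  4.53123210e-01,  1.06547369e-03,
       -6.84128033e+01, -1.48159913e+01]), 'qvel': array([ 0.00713678,  0.0222626 ,  0.03858555,  0.00783694,  0.04850192,
       -0.02318822]), 'joint_torque': array([-5.38709685e-05, -3.90478849e+01,  1.87622076e+01,  4.22457576e+00,
        1.54258887e-02, -1.34734609e-05]), 'position': array([ 0.16358832, -0.60318793,  0.22255208]), 'tool_rot': array([-8.99985575e+01,  1.40636197e-03,  1.51733031e+01]), 'force': array([0.07134621, 0.16432789, 0.36009008]), 'wrist_torque': array([-0.02959691,  0.02927757, -0.02257466]), 'opening': 0.9991462598593679}
```

View pictures.

View pics/s0.png

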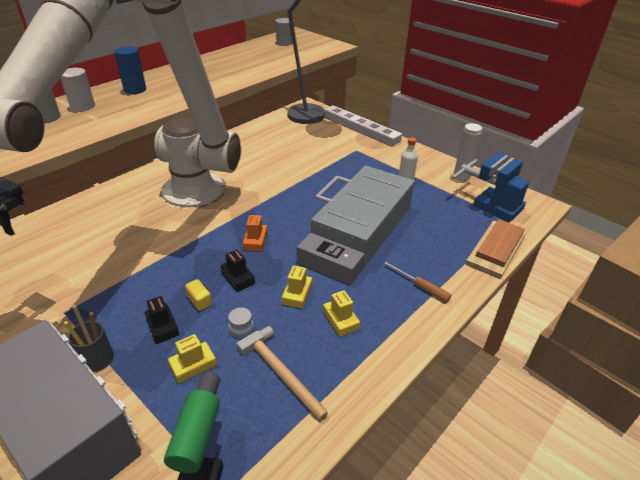

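View pics/t0.png

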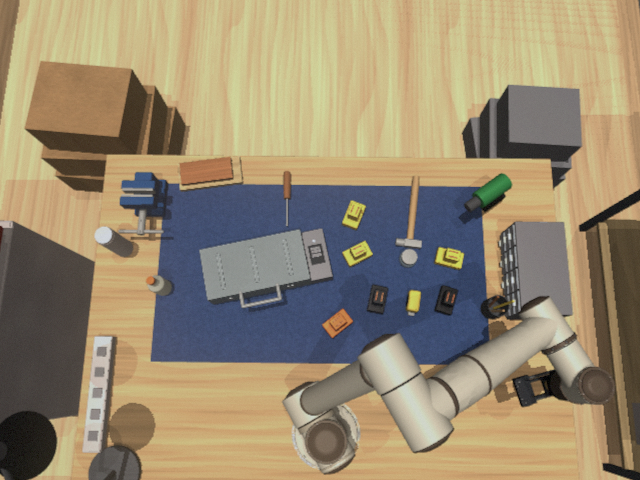

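Two black packs (top pic at (378,299) and (447,300)). The look-alikes are orange at (338,323) and yellow at (355,213), (357,253) and (450,258). "Black" fits only the first two. I'll confirm this in an enlarged crop and use the same crop to measure the chest corners.

```bash
python3 - <<'E'
import cv2,numpy as np
t=cv2.imread('pics/t0.png'); s=cv2.imread('pics/s0.png')
a=cv2.resize(t[220:316,190:340],(800,512),interpolation=cv2.INTER_CUBIC)
cv2.imwrite('pics/c_chest_top.png',a)   # 5.333x
b=cv2.resize(t[280:320,360:466],(800,302),interpolation=cv2.INTER_CUBIC)  # 7.547x
c=cv2.resize(s[240:345,140:260],(340,298),interpolation=cv2.INTER_CUBIC)
d=cv2.resize(s[155:280,290:420],(310,298),interpolation=cv2.INTER_CUBIC)
row=np.zeros((298,800,3),np.uint8); row[:,:340]=c; row[:,350:660]=d
cv2.imwrite('pics/c_packs.png',np.vstack([b,row])[:600])
E
```

```text
(no output)
```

View pics/c_chest_top.png

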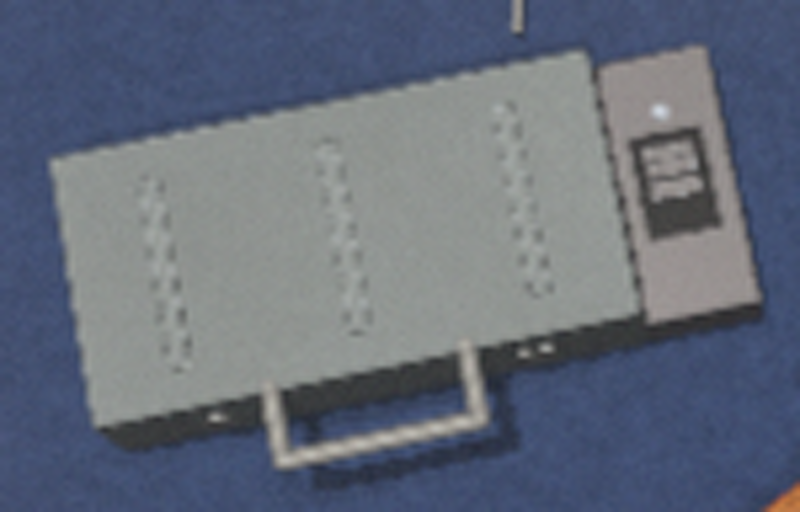

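View pics/c_packs.png

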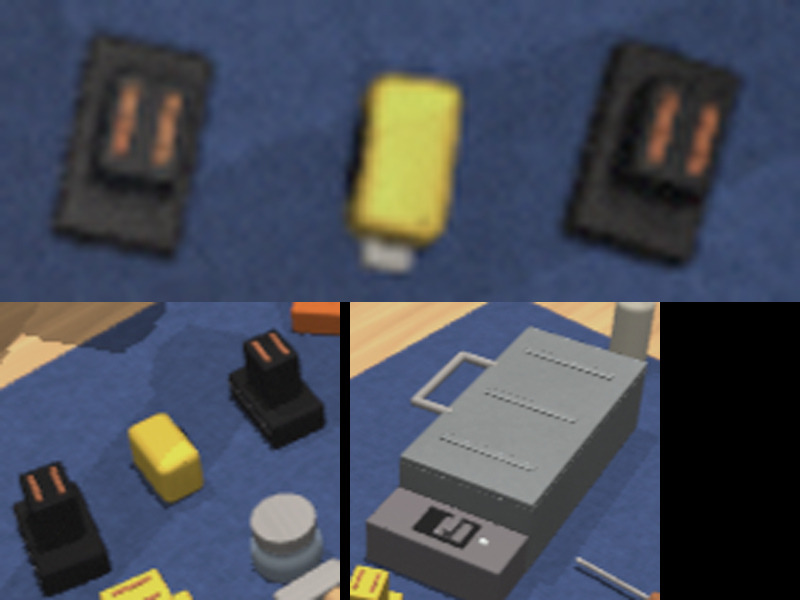

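The crop confirms the two black packs, A and B, with copper contacts: top image about (377,299) and (446,300), either side of the yellow tape measure. Next I'll fit the chest pose from its corners in both views and the pack poses from their masks.

```bash
cat >> h.py <<'E'
from scipy.optimize import minimize, least_squares
def T(p,P): # p=(x,y,yaw rad), P local points -> world
    c,s=np.cos(p[2]),np.sin(p[2]); P=np.atleast_2d(P)
    return np.c_[p[0]+c*P[:,0]-s*P[:,1], p[1]+s*P[:,0]+c*P[:,1], P[:,2]]
def box(hx,hy,z0,z1): return np.array([[a*hx,b*hy,z] for a in(1,-1) for b in(1,-1) for z in(z0,z1)])
PACK=[box(.045,.028,0,.03),box(.023,.018,.03,.08)]
def sil(f,p,parts,K=4):
    m=np.zeros((480*K,640*K),np.uint8)
    for b in parts:
        h=cv2.convexHull(((proj(f,T(p,b))+.5)*K).astype(np.int32)); cv2.fillConvexPoly(m,h,1)
    return m
def fitpack(views,p0,K=4):
    """views: list of (frame, mask)"""
    big=[np.kron(m.astype(np.uint8),np.ones((K,K),np.uint8)) for _,m in views]
    def cost(p):
        c=0
        for (f,_),M in zip(views,big):
            S=sil(f,p,PACK,K); c+=1-(S&M).sum()/max(1,(S|M).sum())
        return c
    best=None
    for yw in np.radians([-60,-30,0,30,60,90]):
        s0=np.array([[0,0,0],[.01,0,0],[0,.01,0],[0,0,.3]])+np.r_[p0,yw]
        r=minimize(cost,np.r_[p0,yw],method='Nelder-Mead',options=dict(initial_simplex=s0,xatol=3e-4,fatol=1e-4,maxiter=80))
        if best is None or r.fun<best.fun: best=r
    return best.x,best.fun
def dark(f,uv,rad=28):  # crude colour mask of a black pack
    b=f['image'].astype(int); return None
def packs(p0s,views=('scene','top')):
    fs=[env.grab_frame(v) for v in views]; tr=[[d for d in env.trace(f,'pack1')] for f in fs]
    out=[]
    for p0 in p0s:
        vs=[]
        for f,t in zip(fs,tr):
            uv=proj(f,[*p0,.04])[0]
            c=[(np.hypot(*(np.argwhere(d['mask']).mean(0)[::-1]-uv)),i) for i,d in enumerate(t) if d['mask'].any()]
            if c and min(c)[0]<18: vs.append((f,t[min(c)[1]]['mask']))
        x,c=fitpack(vs,np.array(p0)); out.append((x,c,len(vs)))
        print('pack',x[:2].round(4),np.degrees(x[2]).round(1),'cost',round(c,3),'views',len(vs))
    return out
E
python3 - <<'E'
from h import *
import json
fs=[env.grab_frame('scene'),env.grab_frame('top')]
Z=.1035
L=lambda x,y,z=Z:[x,y,z]
top=[(52,160,L(.085,.1675)),(588,50,L(.085,-.1675)),(640,318,L(-.085,-.1675)),(96,428,L(-.085,.1675)),(708,46,L(.085,-.2425,.06)),(762,300,L(-.085,-.2425,.06)),(385,440,L(-.127,0,.0995))]
sc=[(530,328,L(-.085,.1675)),(647,364,L(.085,.1675)),(401,458,L(-.085,-.1675)),(533,505,L(.085,-.1675)),(368,518,L(-.085,-.2425,.06)),(497,572,L(.085,-.2425,.06))]
ut=np.array([(u/5.333+190-.4,v/5.333+220-.4) for u,v,_ in top]); us=np.array([((u-350)/2.385+290-.3,(v-302)/2.385+155-.3) for u,v,_ in sc])
Pt=np.array([p for *_,p in top]);Ps=np.array([p for *_,p in sc])
rt=lambda p:(proj(fs[1],T(p,Pt))-ut); rs=lambda p:(proj(fs[0],T(p,Ps))-us)
for nm,fun in (('top',lambda p:rt(p).ravel()),('scene',lambda p:rs(p).ravel()),('both',lambda p:np.r_[rt(p).ravel(),rs(p).ravel()])):
    r=least_squares(fun,[.56,.17,.2]); print(nm,r.x[:2].round(4),np.degrees(r.x[2]).round(2),'rms',np.sqrt((r.fun**2).mean()).round(2))
print(rt(r.x).round(1).tolist(),rs(r.x).round(1).tolist())
json.dump(r.x.tolist(),open('chest.json','w'))
for n,z in (('switch_ridge',.071),('lid_bar',.1)):
  for f in fs:
    for d in env.search_frame(f,n)[:1]:
        q=T([0,0,-r.x[2]],np.array(d['xyz'])-[r.x[0],r.x[1],0]); print(n,'in chest',q.round(3))
packs([(.42,-.165),(.42,-.395)])
for v in('scene','top'): packs([(.42,-.165),(.42,-.395)],(v,))
E
```

```text
top [0.5316 0.2341] 12.49 rms 0.37
scene [0.5324 0.2408] 12.33 rms 0.81
both [0.5326 0.2368] 12.5 rms 0.92
[[-1.2, -0.6], [-0.8, -0.4], [-0.2, -0.8], [-1.2, -0.0], [-0.9, -0.7], [-0.5, 0.3], [-1.1, -0.1]] [[-0.9, -0.6], [-0.0, -0.2], [-1.3, -0.5], [-0.6, 0.8], [-2.0, 1.7], [0.2, 1.9]]
switch_ridge in chest [[ 0.006 -0.206  0.061]]
switch_ridge in chest [[ 0.    -0.208  0.063]]
lid_bar in chest [[-0.005 -0.021  0.101]]
lid_bar in chest [[-0.014  0.     0.103]]
pack [ 0.434  -0.1698] -11.5 cost 0.254 views 2
pack [ 0.4326 -0.3973] -18.1 cost 0.27 views 2
pack [ 0.4315 -0.164 ] -15.2 cost 0.079 views 1
pack [ 0.42  -0.395] -60.0 cost 0.0 views 0
pack [ 0.4326 -0.1729] -13.7 cost 0.134 views 1
pack [ 0.4319 -0.4022] -17.6 cost 0.054 views 1
```

```bash
cat >> h.py <<'E'
import json
C=np.array(json.load(open('chest.json'))); YC=np.degrees(C[2])
W=lambda x,y,z: T(C,[x,y,z])[0]
JX=[-90,0,YC-90]; JY=[-90,0,YC]   # jaws along chest x / chest y
def st(tag=''):
    s=env.read_state(); c=np.cos(C[2]);n=np.sin(C[2]); p=s['position']; f=s['force']; d=p-np.r_[C[:2],0]
    print(tag,'t',round(s['clock'],1),'chest-frame tcp',np.round([c*d[0]+n*d[1],-n*d[0]+c*d[1],p[2]],4),'F(chest)',np.round([c*f[0]+n*f[1],-n*f[0]+c*f[1],f[2]],1),'open',round(s['opening'],3),'tau',np.round(s['wrist_torque'],2)); return s
E
python3 - <<'E'
from h import *
for y in (YC-90,YC+90): 
    for P in (W(.008,-.205,.15),W(-.127,0,.1),W(.13,0,.29)):
        print(y.round(1),env.inverse_kinematics(P,[-90,0,y]))
for P in (W(0,-.1125,.1),W(0,.1125,.1)): print(env.inverse_kinematics(P,JY),env.inverse_kinematics(P,[-90,0,YC+180]))
p=env.read_state()['position']; env.move_straight(p+[0,0,.1])
env.goto(W(.008,-.205,.25),JX); env.gripper_to(.46)
env.move_straight(W(.008,-.205,.11)); st()
print(env.move_straight(W(.008,-.205,.064),rate=.04,force_limit=6)); st()
print(env.move_straight(W(-.02,-.205,.064),rate=.02,force_limit=3)); st('touch')
E
```

```text
-77.5 [ 19.58196583  21.76282808 -11.08293508   0.         -57.15423684
 172.91497602]
-77.5 [ 47.49658217  13.96107196 -31.8307231    0.         -44.20820494
 145.00035968]
-77.5 [ 34.880288    29.09826048  21.23032757   0.         -82.13206708
 157.61665385]
102.5 [ 19.58196583  21.76282808 -11.08293508   0.         -57.15423684
  -7.08502398]
102.5 [ 47.49658217  13.96107196 -31.8307231    0.         -44.20820494
 -34.99964032]
102.5 [ 34.880288    29.09826048  21.23032757   0.         -82.13206708
 -22.38334615]
[ 2.90893518e+01  2.35761493e+01 -1.65583205e+01 -2.54444375e-14
 -4.98655302e+01 -1.06592410e+02] [ 2.90893518e+01  2.35761493e+01 -1.65583205e+01  2.54444375e-14
 -4.98655302e+01  7.34075901e+01]
[ 4.93512680e+01  2.72889055e+01 -1.01071457e+01 -2.54444375e-14
 -5.26039488e+01 -1.26854326e+02] [ 4.93512680e+01  2.72889055e+01 -1.01071457e+01  2.54444375e-14
 -5.26039488e+01  5.31456739e+01]
 t 7.6 chest-frame tcp [ 0.0088 -0.205   0.111 ] F(chest) [0.1 0.1 0. ] open 0.457 tau [-0.12 -0.03 -0.02]
False
 t 8.9 chest-frame tcp [ 0.0083 -0.205   0.0643] F(chest) [-0.5 -0.2  0. ] open 0.455 tau [-0.16  0.01  0.  ]
True
touch t 9.8 chest-frame tcp [-0.0089 -0.205   0.064 ] F(chest) [2.3 0.5 2.3] open 0.462 tau [-0.01 -0.51  0.04]
```

```bash
python3 - <<'E'
from h import *
print(env.move_straight(W(-.0235,-.205,.064),rate=.03,force_limit=25)); st('pushed'); env.dwell(.4); st()
env.move_straight(W(-.018,-.205,.064),rate=.03); st('off')
env.move_straight(W(-.018,-.205,.2)); env.goto(W(-.127,-.08,.3),[-90,0,YC+90])
f=snap('top'); g=snap('scene')
a=f['image']; u,v=proj(f,W(0,-.205,.065))[0].astype(int); A=cv2.resize(a[v-25:v+25,u-25:u+25],(400,400),interpolation=2)
a=g['image']; u,v=proj(g,W(0,-.205,.065))[0].astype(int); B=cv2.resize(a[v-30:v+30,u-30:u+30],(400,400),interpolation=2)
cv2.imwrite('pics/sw1.png',np.hstack([A,B]))
E
```

```text
False
pushed t 10.4 chest-frame tcp [-0.0244 -0.205   0.0637] F(chest) [0.  0.4 0.1] open 0.458 tau [-0.08 -0.03 -0.02]
 t 10.8 chest-frame tcp [-0.0236 -0.205   0.0639] F(chest) [ 0.5 -0.   0.5] open 0.46 tau [-0.1  -0.01  0.07]
off t 11.1 chest-frame tcp [-0.0177 -0.205   0.0639] F(chest) [ 1.1  0.2 -0.1] open 0.46 tau [-0.07 -0.01  0.01]
```

View pics/sw1.png

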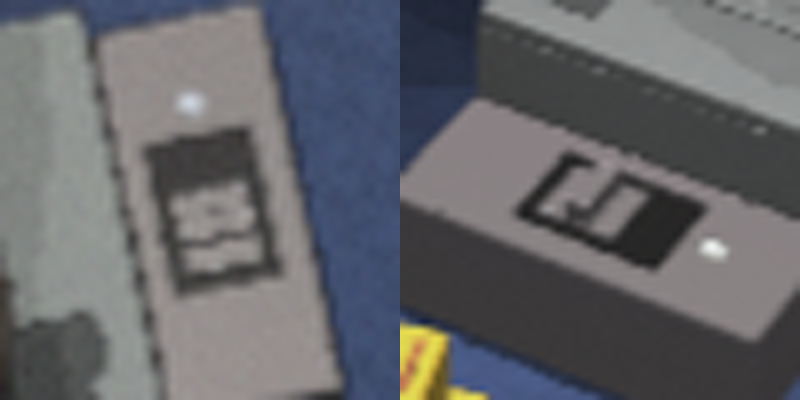

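The switch slide now sits at the front end, away from the white dot, so it is OFF. Next I'll pinch the bar.

```bash
python3 - <<'E'
from h import *
x0=-.129
env.gripper_to(.4); env.goto(W(x0,0,.2),[-90,0,YC+90])
print(env.move_straight(W(x0,0,.0805),rate=.06,force_limit=6)); st()
env.gripper_to(0,12); st('pinched')
s=env.read_state(); c=s['opening']*.087; print('gap',c)
E
```

```text
False
 t 18.3 chest-frame tcp [-1.288e-01  1.000e-04  8.080e-02] F(chest) [ 0.8 -0.2 -0.5] open 0.401 tau [0.01 0.13 0.04]
pinched t 18.9 chest-frame tcp [-0.1292 -0.      0.0805] F(chest) [-0.4  0.1  1.7] open 0.126 tau [ 0.02  0.4  -0.02]
gap 0.010955330745870191
```

```bash
python3 - <<'E'
from h import *
C[:2]+=np.array([np.cos(C[2]),np.sin(C[2])])*-.002; json.dump(C.tolist(),open('chest.json','w'))
hx,hz,r=.085,.0955,.212; a0=np.arctan2(.004,.212)
def P(th): return W(hx-r*np.cos(th+a0),0,hz+r*np.sin(th+a0)-.019)
for i,th in enumerate(np.arange(.08,1.77,.08)):
    env.move_straight(P(th),rate=.1)
    F=np.linalg.norm(env.read_state()['force'])
    if i%4==0 or F>15: st(f'{th:.2f}')
    if F>45: print('STOP'); break
st('end')
E
```

```text
0.08 t 19.2 chest-frame tcp [-0.1262  0.      0.0973] F(chest) [-0.9  0.4 -1.9] open 0.133 tau [ 0.25  0.38 -0.04]
0.40 t 20.4 chest-frame tcp [-1.100e-01 -1.000e-04  1.623e-01] F(chest) [-6.8  4.2  1.7] open 0.133 tau [ 0.6   2.2  -0.04]
0.64 t 21.4 chest-frame tcp [-8.540e-02 -1.000e-04  2.064e-01] F(chest) [-12.5   4.3   8. ] open 0.133 tau [ 0.51  4.01 -0.01]
0.72 t 21.7 chest-frame tcp [-7.460e-02 -1.000e-04  2.202e-01] F(chest) [-14.5   4.4  10.4] open 0.138 tau [ 0.44  4.61 -0.03]
0.80 t 22.0 chest-frame tcp [-6.220e-02 -2.000e-04  2.332e-01] F(chest) [-13.8   3.5  13.6] open 0.133 tau [0.21 4.65 0.02]
0.88 t 22.4 chest-frame tcp [-0.0482 -0.0004  0.245 ] F(chest) [-13.1   3.2  12.8] open 0.132 tau [-0.05  3.84  0.01]
0.96 t 22.7 chest-frame tcp [-0.0335 -0.0004  0.2554] F(chest) [-9.8  1.3 11.7] open 0.132 tau [-0.14  3.06  0.05]
1.04 t 23.0 chest-frame tcp [-0.0183 -0.0004  0.2643] F(chest) [-8.2  1.4 11. ] open 0.133 tau [-0.13  2.24  0.01]
1.36 t 24.2 chest-frame tcp [ 4.620e-02 -2.000e-04  2.858e-01] F(chest) [-1.8 -0.4  4.3] open 0.134 tau [0.02 0.49 0.02]
1.68 t 25.5 chest-frame tcp [ 1.118e-01 -2.000e-04  2.864e-01] F(chest) [-0.3 -1.7  2. ] open 0.128 tau [-0.36 -0.07  0.04]
end t 25.8 chest-frame tcp [ 1.284e-01 -2.000e-04  2.835e-01] F(chest) [-0.1 -2.1  1.3] open 0.13 tau [-0.43 -0.04  0.05]
```

```bash
python3 - <<'E'
from h import *
env.gripper_to(.4); st('released'); 
env.move_straight(W(.1284,0,.38)); 
env.goto(W(0,.12,.36),JY); env.gripper_to(0)
f=snap('top','t2.png'); snap('scene','s2.png')
env.move_straight(W(0,.12,.075))
print(env.move_straight(W(0,.165,.075),rate=.02,force_limit=4)); a=st('+y'); env.move_straight(W(0,.12,.075))
env.move_straight(W(0,.12,.14)); env.move_straight(W(0,-.12,.14)); env.move_straight(W(0,-.12,.075))
print(env.move_straight(W(0,-.165,.075),rate=.02,force_limit=4)); st('-y'); env.move_straight(W(0,-.12,.075)); env.move_straight(W(0,-.12,.36))
E
```

```text
released t 26.6 chest-frame tcp [0.1288 0.     0.2839] F(chest) [ 0.6  0.8 -0.1] open 0.395 tau [ 0.01  0.1  -0.02]
True
+y t 33.6 chest-frame tcp [-0.0005  0.1547  0.0744] F(chest) [0.8 0.  0.2] open 0.004 tau [-0.02 -0.05  0.02]
True
-y t 38.4 chest-frame tcp [-1.000e-04 -1.518e-01  7.470e-02] F(chest) [0.7 1.4 0.8] open 0.006 tau [0.42 0.03 0.01]
```

View pics/s2.png

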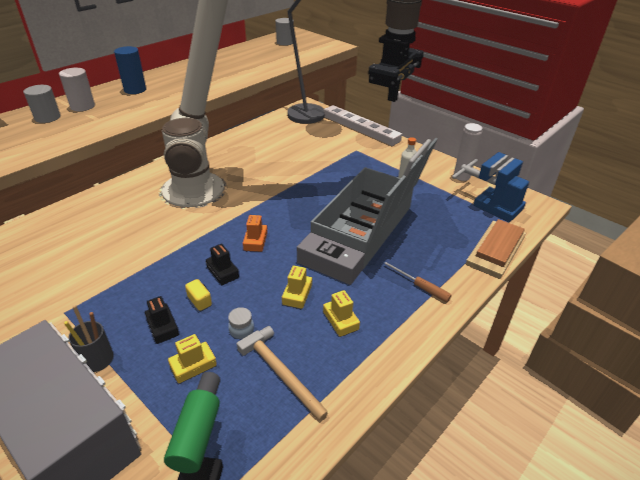

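The lid is open on its stop. Pack A has been knocked: in the scene view it went from (237,270) to (222,262), so I'll remeasure both packs. The wall probes put the chest centre +1.5 mm in y.

```bash
python3 - <<'E'
from h import *
C[:2]+=np.array([-np.sin(C[2]),np.cos(C[2])])*.0015; json.dump(C.tolist(),open('chest.json','w'))
fs=[snap('scene'),snap('top')]
for f in fs:
    print([(np.round(d['xyz'],3).tolist(),round(d['score'],2),proj(f,d['xyz'])[0].round().tolist()) for d in env.search_frame(f,'pack1')])
    print([(d['score'].__round__(2),int(d['mask'].sum()),np.argwhere(d['mask']).mean(0)[::-1].round().tolist()) for d in env.trace(f,'pack1')])
for v in ('scene','top'): 
    try: packs([(.395,-.18),(.432,-.40)],(v,))
    except Exception as e: print(repr(e))
E
```

```text
[([0.592, -0.42, 0.032], 0.94, [192.0, 364.0]), ([0.366, -0.052, 0.031], 0.88, [253.0, 238.0]), ([0.404, -0.196, 0.034], 0.81, [220.0, 269.0]), ([0.452, -0.407, 0.028], 0.7, [161.0, 327.0]), ([0.737, -0.106, 0.028], 0.69, [339.0, 319.0]), ([0.824, 0.143, 0.022], 0.65, [428.0, 285.0]), ([0.442, -0.296, 0.044], 0.57, [197.0, 294.0]), ([0.599, -0.12, 0.028], 0.56, [294.0, 293.0])]
[(0.87, 1098, [342.0, 314.0]), (0.86, 1404, [192.0, 358.0]), (0.81, 637, [255.0, 234.0]), (0.69, 839, [222.0, 265.0]), (0.67, 915, [297.0, 287.0]), (0.57, 1080, [161.0, 320.0])]
[([0.379, -0.18, 0.03], 0.94, [380.0, 315.0]), ([0.348, -0.036, 0.029], 0.72, [337.0, 324.0]), ([0.713, -0.089, 0.028], 0.71, [353.0, 218.0]), ([0.58, -0.102, 0.028], 0.69, [357.0, 256.0]), ([0.563, -0.407, 0.029], 0.56, [447.0, 261.0])]
[(0.88, 399, [357.0, 254.0]), (0.71, 482, [446.0, 300.0]), (0.69, 435, [354.0, 215.0]), (0.68, 478, [382.0, 314.0]), (0.67, 496, [449.0, 258.0]), (0.22, 4435, [281.0, 264.0]), (0.18, 66, [317.0, 256.0])]
pack [ 0.3845 -0.1767] -13.6 cost 0.053 views 1
pack [ 0.4303 -0.3946] -16.8 cost 0.059 views 1
pack [ 0.3859 -0.1851] -12.2 cost 0.069 views 1
pack [ 0.4315 -0.4015] -19.8 cost 0.149 views 1
```

```bash
cat >> h.py <<'E'
def pick(x,y,yawdeg,zt=.050):
    o=[-90,0,yawdeg]
    env.goto([x,y,.22],o); env.gripper_to(.72)
    hit=env.move_straight([x,y,zt],rate=.1,force_limit=8); st('down hit=%s'%hit)
    if hit: return False
    env.gripper_to(0,45); st('gripped'); env.move_straight([x,y,.26],rate=.12); env.dwell(.2); s=st('lifted')
    return abs(s['opening']*.087-.036)<.005
def place(by,zt=.050):
    env.goto(W(0,by,.30),JY); st('over bay')
    env.move_straight(W(0,by,zt+.035),rate=.1); s=st('in box')
    hit=env.move_straight(W(0,by,zt+.002),rate=.03,force_limit=6); st('down hit=%s'%hit)
E
python3 - <<'E'
from h import *
ok=pick(.385,-.181,-13); print(ok)
f=snap('scene'); a=f['image']; u,v=proj(f,env.read_state()['position'])[0].astype(int); cv2.imwrite('pics/p1.png',cv2.resize(a[max(0,v-90):v+90,max(0,u-100):u+100],(600,540)))
E
```

```text
down hit=False t 45.7 chest-frame tcp [-0.2321 -0.3776  0.0504] F(chest) [ 0.6  0.1 -0.6] open 0.723 tau [-0.06 -0.04 -0.01]
gripped t 46.3 chest-frame tcp [-0.2325 -0.3775  0.0501] F(chest) [-0.5  0.5  0.7] open 0.413 tau [-0.06  0.02 -0.09]
lifted t 48.4 chest-frame tcp [-0.2326 -0.3774  0.2597] F(chest) [-0.5 -0.3 -5.4] open 0.411 tau [-0.03 -0.   -0.03]
True
```

View pics/p1.png

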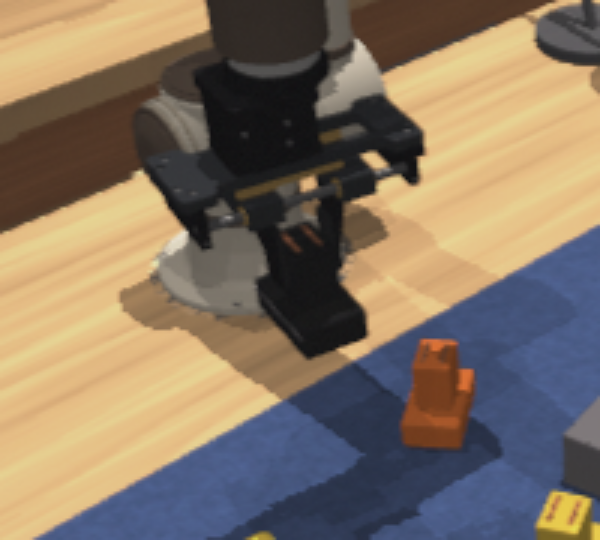

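Pack A is held squarely by the stem and lifted. The gripper's wide side does run along the jaws, so I'll place it with the jaws along chest y.

```bash
python3 - <<'E'
from h import *
place(.0375)
E
```

```text
over bay t 50.2 chest-frame tcp [-1.000e-04  3.630e-02  3.001e-01] F(chest) [ 0.9  0.8 -5.2] open 0.411 tau [-0.02 -0.02 -0.03]
in box t 52.5 chest-frame tcp [0.0003 0.0376 0.0855] F(chest) [ 0.1  0.4 -4.4] open 0.412 tau [ 0.09 -0.06  0.01]
down hit=True t 53.4 chest-frame tcp [-0.0003  0.0374  0.0551] F(chest) [0.2 0.  5.2] open 0.409 tau [0.1  0.14 0.  ]
```

The force stop came at TCP 0.0551, which is exactly floor height (0.005 + 0.050). I'll release it, recheck pack B, then pick B.

```bash
python3 - <<'E'
from h import *
env.gripper_to(.6); st('rel'); env.move_straight(W(0,.0375,.3),rate=.15)
r=[packs([(.431,-.398)],(v,))[0] for v in ('scene','top')]
x=np.mean([q[0] for q in r if q[2]],0); ok=max(abs(r[0][0][:2]-r[1][0][:2]))<.015 and abs(x[0]-.431)<.06; print(x,ok)
if ok:
    print(pick(x[0],x[1],np.degrees(x[2])))
    place(-.1125)
E
```

```text
rel t 54.0 chest-frame tcp [-0.0024  0.0365  0.0527] F(chest) [-0.4  0.5  0.6] open 0.601 tau [ 0.02 -0.03  0.01]
pack [ 0.4312 -0.3947] 162.3 cost 0.069 views 1
pack [ 0.4332 -0.4014] 164.4 cost 0.053 views 1
[ 0.43219205 -0.39809819  2.8505504 ] True
down hit=False t 61.6 chest-frame tcp [-0.2331 -0.6     0.0506] F(chest) [ 0.1  1.  -0.1] open 0.722 tau [-0.05  0.2   0.01]
gripped t 62.2 chest-frame tcp [-0.2334 -0.5999  0.0501] F(chest) [ 0.2 -1.5  1. ] open 0.408 tau [-0.23  0.17  0.02]
lifted t 64.3 chest-frame tcp [-0.2335 -0.5996  0.2596] F(chest) [ 0.  -0.2 -3.7] open 0.412 tau [-0.03  0.16 -0.02]
True
over bay t 67.4 chest-frame tcp [-0.     -0.1128  0.3   ] F(chest) [-0.8 -1.4 -3.7] open 0.408 tau [ 0.03 -0.01  0.03]
in box t 69.7 chest-frame tcp [ 0.0003 -0.1124  0.0855] F(chest) [ 0.2  1.  -3.9] open 0.409 tau [ 0.06 -0.03  0.  ]
down hit=True t 70.6 chest-frame tcp [-0.0003 -0.1125  0.055 ] F(chest) [-1.3 -0.1  5.1] open 0.412 tau [-0.02  0.14 -0.03]
```

```bash
python3 - <<'E'
from h import *
env.gripper_to(.6); env.move_straight(W(0,-.1125,.36),rate=.15); env.goto(W(-.1,-.3,.4),JY); st()
f=snap('top','t3.png'); g=snap('scene','s3.png')
def crop(f,P,w,h,s): u,v=proj(f,P)[0].astype(int); return cv2.resize(f['image'][v-h:v+h,u-w:u+w],(s,s*h//w),interpolation=2)
cv2.imwrite('pics/in.png',np.hstack([crop(f,W(0,0,.1),60,75,400),crop(g,W(0,0,.1),60,75,400)]))
E
```

```text
t 74.3 chest-frame tcp [-0.0997 -0.2995  0.3995] F(chest) [ 0.4 -0.4 -0.4] open 0.599 tau [-0.01 -0.03 -0.01]
```

View pics/in.png

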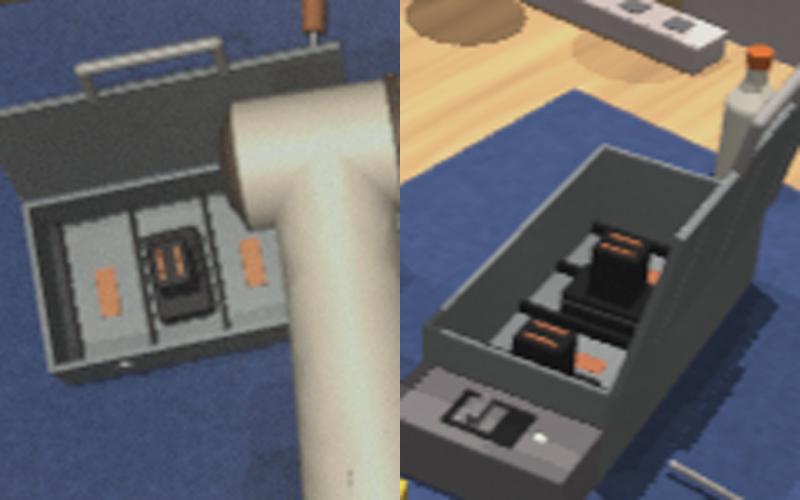

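View pics/t3.png

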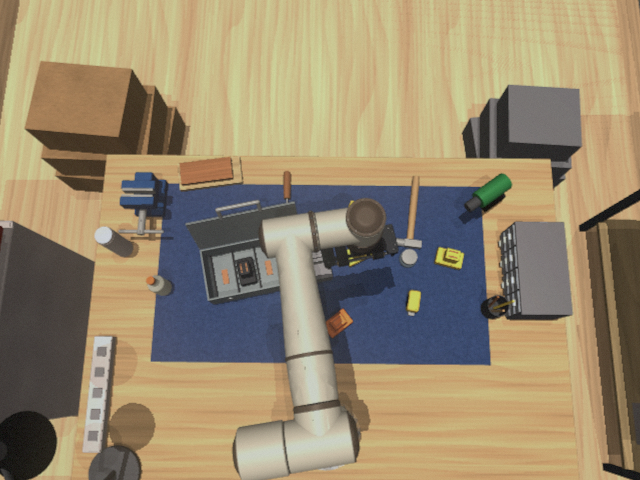

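Both packs stand between the ribs in bays 3 and 1, and no black pack is left on the bench. Now I'll shut the lid.

```bash
python3 - <<'E'
from h import *
hx,hz,r=.085,.0955,.212; a0=np.arctan2(.004,.212)
def P(th,dz=0): return W(hx-r*np.cos(th+a0),0,hz+r*np.sin(th+a0)-.019+dz)
env.goto(P(1.8,.12),[-90,0,YC+90]); env.gripper_to(.45)
print('hit',env.move_straight(P(1.8),rate=.08,force_limit=6)); st()
env.gripper_to(0,12); s=st('pinched')
if .10<s['opening']<.17:
    for i,th in enumerate(np.arange(1.72,-.01,-.08)):
        env.move_straight(P(max(th,0)),rate=.1); s=env.read_state(); F=np.linalg.norm(s['force'])
        if i%4==0 or F>15: st(f'{th:.2f}')
        if F>45 or s['opening']<.1: print('STOP'); break
    st('end')
E
```

```text
hit False
 t 78.0 chest-frame tcp [0.1373 0.     0.2827] F(chest) [-0.4  0.2  0.5] open 0.448 tau [0.01 0.15 0.05]
pinched t 78.6 chest-frame tcp [ 0.1368 -0.      0.282 ] F(chest) [-0.5 -0.6  0.5] open 0.129 tau [-0.05  0.38 -0.02]
1.72 t 78.9 chest-frame tcp [ 0.1205 -0.      0.2858] F(chest) [ 1.1 -0.4  0.6] open 0.131 tau [-0.03 -0.03 -0.04]
1.40 t 80.2 chest-frame tcp [5.310e-02 1.000e-04 2.862e-01] F(chest) [-0.5  1.2  3.5] open 0.133 tau [ 0.25  0.25 -0.01]
1.08 t 81.5 chest-frame tcp [-1.120e-02  1.000e-04  2.651e-01] F(chest) [-0.6  2.7 -0.6] open 0.133 tau [0.43 0.08 0.02]
0.76 t 82.7 chest-frame tcp [-0.0658  0.      0.2256] F(chest) [-2.   2.7  0.4] open 0.133 tau [0.45 0.81 0.05]
0.44 t 84.0 chest-frame tcp [-1.050e-01 -1.000e-04  1.705e-01] F(chest) [-2.4  1.1  0.7] open 0.131 tau [0.3 0.8 0. ]
0.12 t 85.3 chest-frame tcp [-1.250e-01 -1.000e-04  1.061e-01] F(chest) [-2.   1.1 -0.8] open 0.131 tau [ 0.16  0.99 -0.06]
end t 85.6 chest-frame tcp [-1.268e-01 -1.000e-04  8.910e-02] F(chest) [-4.4  1.4 -1.2] open 0.133 tau [0.12 1.03 0.03]
```

```bash
python3 - <<'E'
from h import *
env.move_straight(W(-.127,0,.0795),rate=.05,force_limit=12); st('low')
env.gripper_to(.4); env.dwell(.5); env.move_straight(W(-.127,0,.2)); env.gripper_to(0)
print(env.move_straight(W(-.127,0,.1),rate=.02,force_limit=4)); st('bar top (expect .1055)')
env.move_straight(W(-.127,0,.25))
env.goto(W(-.008,-.205,.2),JX); env.gripper_to(.46)
f=snap('scene'); u,v=proj(f,W(0,0,.1))[0].astype(int); cv2.imwrite('pics/shut.png',cv2.resize(f['image'][v-75:v+75,u-90:u+90],(720,600),interpolation=2))
E
```

```text
low t 85.9 chest-frame tcp [-1.271e-01 -1.000e-04  7.970e-02] F(chest) [-4.4  1.7 -1.4] open 0.129 tau [ 0.15  1.14 -0.01]
True
bar top (expect .1055) t 93.1 chest-frame tcp [-0.127   0.      0.1058] F(chest) [-0.5  0.1  4. ] open 0.005 tau [ 0.03  0.34 -0.  ]
```

View pics/shut.png

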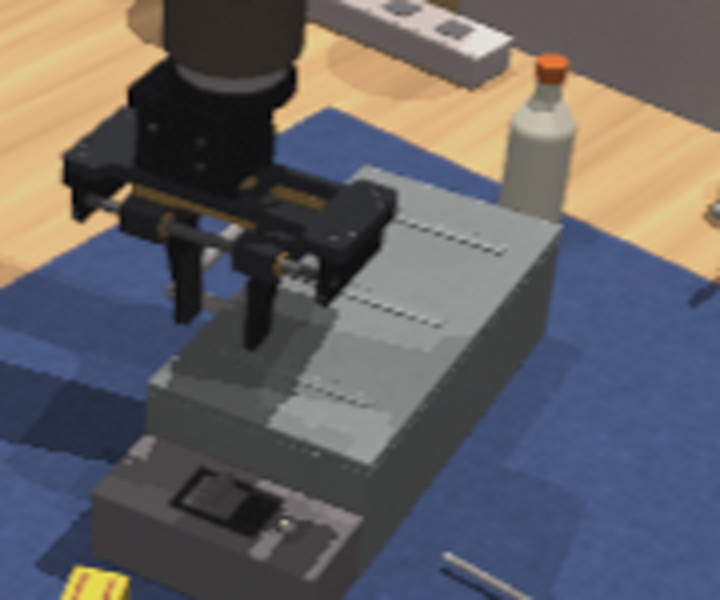

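The lid is shut: the bar top is at 0.1058 against an expected 0.1055. Now I'll push the switch back to ON.

```bash
python3 - <<'E'
from h import *
print(env.move_straight(W(-.008,-.205,.064),rate=.06,force_limit=6))
print(env.move_straight(W(.015,-.205,.064),rate=.02,force_limit=3)); st('touch')
print(env.move_straight(W(.0225,-.205,.064),rate=.03,force_limit=25)); st('pushed'); env.dwell(.3)
env.move_straight(W(.014,-.205,.064),rate=.03); st('off')
env.move_straight(W(.014,-.205,.25)); env.goto(W(-.15,-.5,.4),JY); st()
A=[]
for n,r in(('top',25),('scene',30)):
    f=snap(n); u,v=proj(f,W(0,-.205,.065))[0].astype(int); A.append(cv2.resize(f['image'][v-r:v+r,u-r:u+r],(400,400),interpolation=2))
cv2.imwrite('pics/sw2.png',np.hstack(A)); snap('scene','s4.png')
E
```

```text
False
True
touch t 101.4 chest-frame tcp [ 0.0069 -0.2051  0.0632] F(chest) [-0.2 -0.5 -0.1] open 0.458 tau [-0.17  0.03 -0.05]
False
pushed t 102.1 chest-frame tcp [ 0.0231 -0.205   0.0641] F(chest) [-0.7 -0.   0.3] open 0.462 tau [-0.13  0.09 -0.03]
off t 102.8 chest-frame tcp [ 0.0139 -0.205   0.0641] F(chest) [1.3 0.  0.5] open 0.461 tau [-0.11 -0.02 -0.  ]
 t 107.7 chest-frame tcp [-0.1499 -0.4999  0.3999] F(chest) [-0.6  0.2 -0.5] open 0.465 tau [0.02 0.   0.  ]
```

View pics/sw2.png

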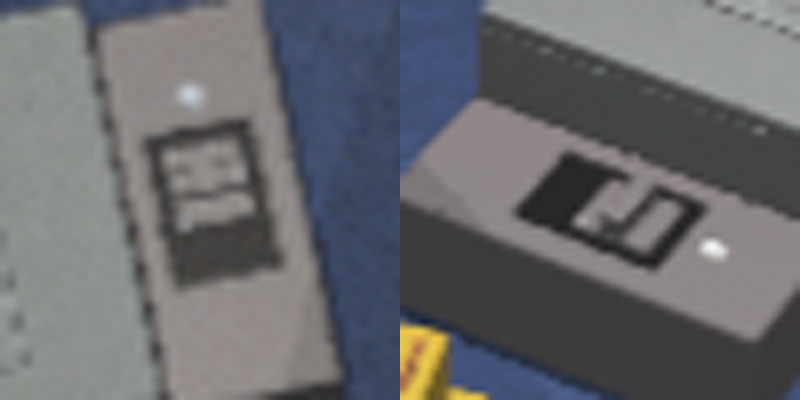

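View pics/s4.png

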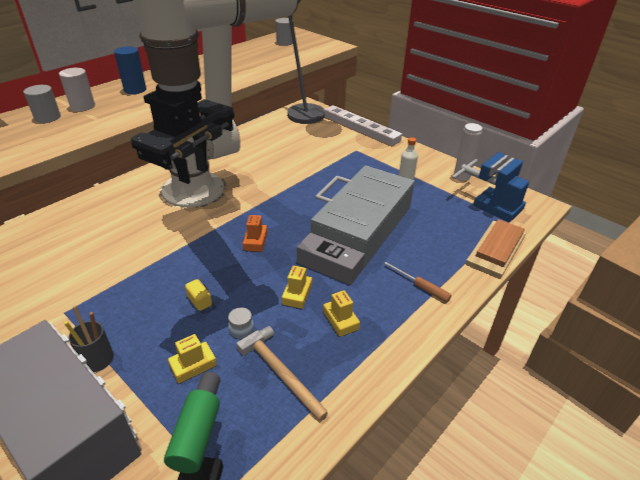

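The switch is back at the white dot (ON) and the lid is shut. No black pack is left on the bench, the other things are where they were, and the arm is clear. I'm handing the job in.

```bash
python3 -c "
from h import *
print(env.close_job())"
```

```text
the job is handed in; nothing more can be done
None
```

The job is done and handed in after about 108 s of the 210 s. The interface gives no verdict, so this rests on my own checks.

**What I did:**
- **Packs:** Two black packs were on the bench. I left the orange and yellow look-alikes alone.
- **Sequence:** I slid the switch to OFF and opened the lid to its stop. I stood the packs in bays 3 and 1, shut the lid, then slid the switch back to ON.
- **Knocked pack:** One pack was knocked aside during the run. I measured it again before picking it up.

**Last checks:**
- **Packs in bays:** Both touched down at the height that matches the bay floor (tool at 0.055 m). The camera showed them upright between the ribs; the arm hid bay 1 from the top camera, so that one was seen only from the scene camera.
- **Lid:** The top of the bar was at 0.1058 m, against 0.1055 m expected when shut.
- **Switch:** Both cameras showed it at the white dot (ON).
- **Bystanders:** They looked unmoved in the final picture. I did not measure them again.

**Disagreement:** The two cameras differed by about 7–9 mm in y. I averaged them and corrected the chest position by touch: 2 mm in x from the switch and bar, 1.5 mm in y from the inside walls.

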